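# Lay out the colours round the bead paddle

### The job

Set the bench out for the next bead: lay the orange-red bead flat on the middle of the graphite paddle's black blade, stand the red frit jar directly left of the blade (as seen from the paddle's handle), the amber jar straight beyond the blade's tip, in line with the paddle, and the blue jar directly left of the amber jar, so that it is also behind the red one. Leave a gap of about 2 cm between the blade and each of the jars beside it and between the blue jar and the jars beside it, with every jar upright on the bench. Do not tip a jar over, and leave the paddle, the grey jar and the green bead where they are.

Things in the scene. Friction and masses are not known exactly. Their poses are not given: they have to be found in the camera images.
- blade (a point): centre of the top face of the black graphite blade of the paddle, which lies with its brown handle roughly towards the robot. Blade 62 mm long (x) x 34 mm wide, top 12 mm above the bench; x points along the paddle away from the handle, y to the left seen from the handle, z up. The handle reaches 143 mm back from this point, 24 mm thick. Paddle loose, 0.35 kg
- carry_case: grey carrying case between the paddle and the jars, fixed, an obstacle: about 215 (x) x 185 (y) x 107 mm, with a carrying handle standing up to 186 mm above the bench. Origin: centre of its underside
- carousel: round wire jar carousel behind the jars, fixed, an obstacle: 360 mm tall, base 115 mm in radius; its upper ring of jars, 178 to 276 mm above the bench, reaches 135 mm out from its axis, towards the robot. Origin: centre of its underside
- red_jar_centre (a point): red frit jar: round jar with red sides, black screw lid with a round red colour dot on top. Widest at the lid, 49 mm across; the body below it is 44 mm across; 56 mm tall, lid 12 mm high, about 0.12 kg. The point is its centre, half-way up; z is its axis, up when it stands
- amber_jar_centre (a point): amber frit jar: round jar with amber-yellow sides, white screw lid with a round amber colour dot on top. Widest at the lid, 45 mm across; the body below it is 40 mm across; 51 mm tall, lid 12 mm high, about 0.12 kg. The point is its centre, half-way up; z is its axis, up when it stands
- blue_jar_centre (a point): blue frit jar: round jar with blue sides, white screw lid with a round blue colour dot on top. Widest at the lid, 54 mm across; the body below it is 49 mm across; 68 mm tall, lid 12 mm high, about 0.12 kg. The point is its centre, half-way up; z is its axis, up when it stands
- grey_jar_centre (a point): grey frit jar: round jar with grey sides, white screw lid with a round dark grey colour dot on top. Widest at the lid, 58 mm across; the body below it is 52 mm across; 61 mm tall, lid 12 mm high, about 0.12 kg. The point is its centre, half-way up; z is its axis, up when it stands. Not part of the job: leave it standing
- red_bead_centre (a point): orange-red glass bead, a ring 23 mm across and 8 mm thick lying flat, 15 g. The point is its centre, half-way up (4 mm above what it lies on); z is its hole's axis
- green_bead_centre (a point): green glass bead, 25 mm across and 8 mm thick, lying flat. The point is its centre. Not part of the job: leave it

How it is judged:
By the outcome, as a careful person would: the job done as asked, in the order asked, and still so for the second after the job is handed in, with the robot touching nothing.
It also fails if it takes over 115 s, if anything falls off the work surface, if the arm or the gripper's body presses on something with over 40 N, if the wrist force passes 120 N, or if a joint passes its speed limit or range.

### The arm

A 6-joint arm with a two-finger parallel gripper is mounted at the origin on a cart in front of the work surface, level with it; the furniture and walls round the work are solid. World frame = base frame: x ahead of the robot, y to its left, z up, the work surface at z = 0. Lengths are in m, angles in degrees, forces in N, time in s.
With the tool pointing down it reaches from about 0.275 to 0.975 m from the base axis. Payload 8.4 kg.
Tool frame: the origin (TCP) lies on the centre line of the jaws, within the pads' length; the fingertips stand 17 mm ahead of it and the grasp point (between the pads) lies 2 mm behind it; z points along the fingers, y is the line along which they close (so a half turn about z gives the same grasp; the last joint's range is limited). The gripper opens to 92 mm and grips with 3 to 60 N. Pads are 20 mm wide; open, the fingers measure 128 mm over their backs; the gripper's body (75 mm by 189 mm) begins 69 mm behind the grasp point.
Start: joints at [-64.423, 20.225, 93.587, -0, 66.188, -0.138], TCP at [0.271, -0.563, 0.203] pointing down, gripper open.
Joint ranges: [-150.9, 150.9], [-52.94, 120.26], [3.33, 152.33], [-74.26, 254.26], [0, 154.13], [-172.89, 172.89]. Speed limits (degrees/s): [127.2, 127.2, 159.86, 180, 180, 180].

### API

Orientations are given as a 3x3 rotation matrix whose columns are the frame's x, y, z axes.
In Python, from plant import env gives the robot as it stands. The module is installed in compiled form; this text tells all that it offers.
- The arm moves only by the shell command python3 -m jog 'ROWS' [OPENING] [FORCE]. ROWS is JSON, a list of rows, each a list of 4 numbers: the shift along the tool's x, y, z in units of 0.12 m (1.0 is 0.12 m), then the turn about the tool's z in units of 120 degrees (1.0 is 120 degrees). A call has exactly 8 rows; each row is the pose to reach, as a shift and turn from the pose commanded when the call began, along the tool's axes at that moment; what a row does not reach only later rows make up. A row lasts 1/8 s, in which the tool goes at most 62.5 mm and 10.7 degrees, less where a joint would pass 70% of its speed; a pose out of reach is approached as far as the arm can. A call with a number of a shift or a turn outside -1 to 1 is refused whole. A call with a gripper value outside its range is refused whole. OPENING is the opening, from -1 (shut) to 1 (fully open), so that 0 is half open, set as the call begins (- or left out, the last holds). The fingers move at their own pace and stop on an object; FORCE is the grip in N (left out, the last holds). Time passes only in rows, so rows that repeat a pose let the fingers close, or fill a call up. It gives the time, the measured TCP pose, the force, the opening and the grip force at its end, in the units of the state.
- env.observe(): the state, without advancing time (a new reading comes with each control period).
- env.get_image(name): name is "side" or "top" or "wrist"; returns the picture (384x512x3 uint8, red, green, blue); there is no depth.
- env.calibration(name): a dict with "intrinsics" (3x3 intrinsics, pixels), "rvec" (rotation vector, rad) and "tvec" (3), from world to camera coordinates, as OpenCV has them. Camera axes: x right, y down, z forward; pixel columns grow to the right and rows downward; lengths in m; the calibration is good to about 2 mm. A picture is of the moment at which its call begins: read the wrist's pose just before it. calibration takes no time and is no camera call; for the wrist camera it gives the pose at the moment of the call.
- env.job_done(): hands the job in; it is judged then, once.
The state is a dict: "t": time; "q": joint angles; "dq": joint speeds; "joint_efforts": joint torques, N m; "position": TCP position; "eef_rot": TCP orientation; "contact_force": force on the tool from outside, world axes, zero at the start; "ft_torque": the same for the moment, N m; "finger_gap": opening from 0.0 (shut) to 1.0 (fully open); "gripper_force": force on a finger pad.
Only numpy, scipy, OpenCV 4.12 (cv2) and the standard library are available. Lean on these libraries where they do the work, as an engineer would, in place of code of your own. Each camera call takes 0.05 s, during which the arm holds its last target. There are 200 camera calls.

## Working session

There is one attempt and no reset: what is moved stays moved. The work goes in short steps, Python scripts to look and compute and a shell command to move; the robot and the scene stay as the last step left them, time stands still between calls to the robot, and variables do not carry over. Pictures are saved under pics/ and viewed, at most 14 in all, crops included, and the job is handed in when it is done.

```bash
mkdir -p pics; python3 - <<'E'
from plant import env
import cv2,numpy as np
s=env.observe();print(s['t'],s['position'],s['eef_rot'],s['finger_gap'])
for n in("side","top","wrist"):
    c=env.calibration(n);R=cv2.Rodrigues(np.array(c['rvec'],float))[0]
    print(n,np.round(c['intrinsics'],1).tolist(),"cam",(-R.T@np.array(c['tvec']).ravel()).round(3),"fwd",R[2].round(2))
    cv2.imwrite(f"pics/{n}0.png",env.get_image(n)[...,::-1])
E
```

```text
0.0 [ 0.27097211 -0.56265753  0.20239771] [[ 9.00949539e-01  4.33923480e-01 -5.83625436e-04]
 [ 4.33923873e-01 -9.00948753e-01  1.19047404e-03]
 [-9.24196800e-06 -1.32580605e-03 -9.99999121e-01]] 0.9956196880211728
side [[411.6, 0.0, 257.2], [0.0, 411.6, 193.5], [0.0, 0.0, 1.0]] cam [ 0.485 -0.784  0.501] fwd [ 0.06  0.87 -0.49]
top [[465.0, 0.0, 254.9], [0.0, 465.0, 195.6], [0.0, 0.0, 1.0]] cam [ 0.446 -0.025  1.144] fwd [ 0.1  -0.01 -0.99]
wrist [[327.0, 0.0, 254.6], [0.0, 327.0, 189.1], [0.0, 0.0, 1.0]] cam [ 0.332 -0.534  0.384] fwd [-0.21 -0.1  -0.97]
```

View pics/top0.png

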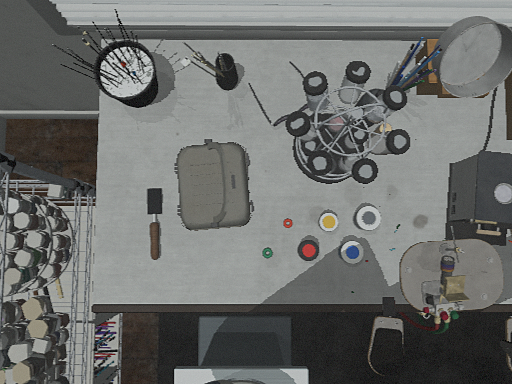

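View pics/side0.png

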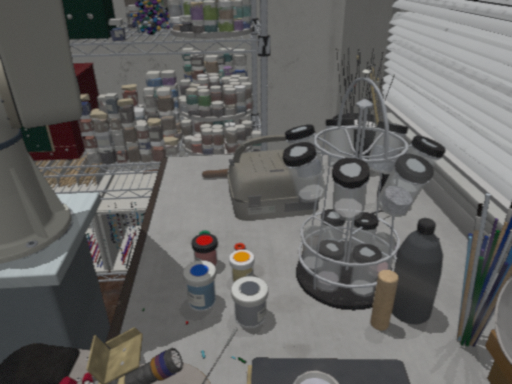

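```bash
cat > h.py <<'E'
from plant import env
import cv2,numpy as np
def ray(n,uv,z,c=None):
    c=c or env.calibration(n);R=cv2.Rodrigues(np.array(c['rvec'],float))[0];t=np.array(c['tvec'],float).ravel()
    d=R.T@np.linalg.inv(c['intrinsics'])@np.array([uv[0],uv[1],1.]);o=-R.T@t
    return o+d*(z-o[2])/d[2]
def blobs(img,lo,hi,amin=15):
    m=cv2.inRange(cv2.cvtColor(img,cv2.COLOR_RGB2HSV),np.array(lo),np.array(hi))
    n,_,st,ce=cv2.connectedComponentsWithStats(m)
    return [(ce[i].round(1),st[i].tolist()) for i in range(1,n) if st[i][4]>=amin]
def go(p,yaw=None):
    """rows units to reach world p with tool x axis at yaw deg (mod 180)"""
    s=env.observe();R=s['eef_rot'];d=R.T@(np.array(p)-s['position'])/.12
    a=0
    if yaw is not None:
        cur=np.degrees(np.arctan2(R[1,0],R[0,0])); a=-((yaw-cur+90)%180-90)/120
    print('t',round(s['t'],2),'pos',s['position'].round(4),'rows',d.round(3),'turn',round(a,3),'q6',s['q'][5].round(0),'gap',round(s['finger_gap'],3))
E
python3 - <<'E'
from h import *
im=cv2.imread('pics/top0.png')[...,::-1].copy()
for n,lo,hi,z in [('red',(0,150,90),(8,255,255),.056),('redb',(0,150,90),(10,255,255),.004),('amber',(12,130,120),(28,255,255),.051),('blue',(100,130,80),(125,255,255),.068),('green',(60,100,50),(95,255,255),.004),('dark',(0,0,0),(180,255,45),.012)]:
    for c,s in blobs(im,lo,hi):
        if 130<c[0]<400 and 140<c[1]<275 and not(n=='dark' and c[0]>170): print(n,c,s,ray('top',c,z).round(4))
for n,uv,z in [('grey',(368,217),.061),('caseTL',(177,148),.1),('caseBR',(250,228),.1),('caseBL',(178,228),.1),('caseTR',(248,142),.1),('carj1',(320,162),.27),('carj2',(365,171),.27),('carj3',(297,124),.27),('handle end',(155,259),.02)]: print(n,ray('top',uv,z).round(3))
cv2.imwrite('pics/padcrop.png',cv2.resize(im[170:270,130:330,::-1],None,fx=4,fy=4,interpolation=cv2.INTER_CUBIC))
E
```

```text
red [287.5 222.8] [284, 219, 8, 9, 46] [ 0.4926 -0.1097  0.056 ]
red [308.4 250. ] [302, 244, 13, 13, 128] [ 0.4294 -0.1579  0.056 ]
redb [287.5 222.8] [284, 219, 8, 9, 46] [ 0.4948 -0.1137  0.004 ]
redb [308.4 250. ] [302, 244, 13, 13, 128] [ 0.4286 -0.1642  0.004 ]
amber [328.6 221.5] [323, 216, 12, 12, 114] [ 0.4959 -0.2068  0.051 ]
blue [352.3 251.9] [346, 246, 13, 13, 128] [ 0.4252 -0.2575  0.068 ]
green [267.  252.6] [263, 248, 9, 10, 57] [ 0.4223 -0.0633  0.004 ]
dark [155.8 198.6] [148, 189, 14, 25, 80] [0.5534 0.2082 0.012 ]
dark [149.7 210.9] [148, 206, 7, 8, 15] [0.5233 0.2224 0.012 ]
grey [ 0.506 -0.297  0.061]
caseTL [0.661 0.144 0.1  ]
caseBR [ 0.479 -0.022  0.1  ]
caseBL [0.479 0.139 0.1  ]
caseTR [ 0.675 -0.017  0.1  ]
carj1 [ 0.599 -0.156  0.27 ]
carj2 [ 0.582 -0.241  0.27 ]
carj3 [ 0.673 -0.113  0.27 ]
handle end [0.407 0.205 0.02 ]
```

View pics/padcrop.png

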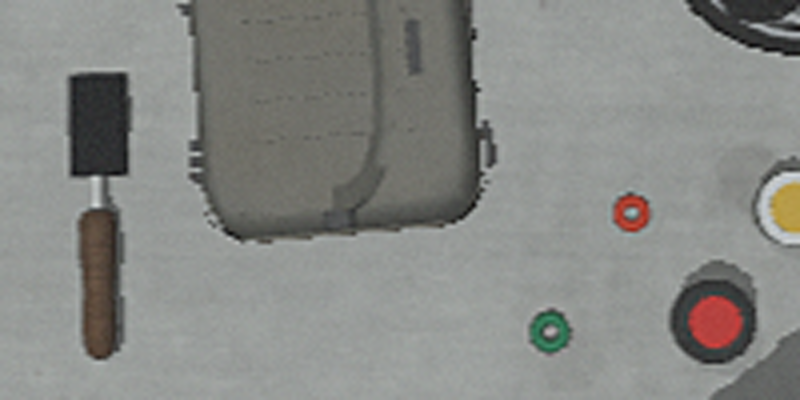

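```bash
python3 - <<'E'
from h import *
go((.47,-.2,.235),110)
go((.45,-.114,.235),110)
E
```

```text
t 0.15 pos [ 0.271  -0.5628  0.2025] rows [ 2.806 -2.004 -0.268] turn -0.702 q6 -0.0 gap 0.998
t 0.15 pos [ 0.271  -0.5628  0.2025] rows [ 2.966 -2.723 -0.268] turn -0.702 q6 -0.0 gap 0.998
```

```bash
python3 -m jog '[[0.15,-0.13,-0.02],[0.3,-0.27,-0.1],[0.45,-0.4,-0.2],[0.6,-0.54,-0.27],[0.75,-0.67,-0.27],[0.88,-0.8,-0.27],[0.97,-0.87,-0.27],[1,-0.9,-0.27]]' 2>&1 | tail -3; 
python3 -m jog '[[0.1,-0.1,-0.02,0],[0.25,-0.22,-0.1,0],[0.4,-0.36,-0.2,0],[0.55,-0.5,-0.27,0],[0.7,-0.65,-0.27,0],[0.85,-0.78,-0.27,0],[0.95,-0.87,-0.27,0],[1,-0.9,-0.27,0]]' -0.3
```

```text
schema error: expected 4 numbers
t: 1.15
position: [0.3329, -0.4127, 0.2353]
eef_rot: [[0.901, 0.435, -0.0], [0.435, -0.901, 0.0], [-0.0, -0.0, -1.0]]
contact_force: [-0.3, -0.5, 1.4]
finger_gap: 0.35
gripper_force: 0.0
```

```bash
python3 -m jog '[[0.12,-0.11,0,0],[0.25,-0.22,0,0],[0.4,-0.36,0,0],[0.55,-0.5,0,0],[0.7,-0.64,0,0],[0.83,-0.76,0,0],[0.93,-0.86,0,0],[1,-0.92,0,0]]' -0.2 >/dev/null
python3 -m jog '[[0.12,-0.11,0,-0.08],[0.25,-0.22,0,-0.165],[0.4,-0.36,0,-0.25],[0.55,-0.5,0,-0.335],[0.7,-0.64,0,-0.42],[0.83,-0.76,0,-0.51],[0.93,-0.84,0,-0.6],[0.97,-0.9,0,-0.68]]'
python3 - <<'E'
from h import *
c=env.calibration('wrist');im=env.get_image('wrist')
cv2.imwrite('pics/w1.png',im[...,::-1])
for n,lo,hi,z in [('red',(0,140,80),(9,255,255),.004),('green',(60,100,50),(95,255,255),.004)]:
    for ce,s in blobs(im,lo,hi,60): print(n,ce,s,ray('wrist',ce,z,c).round(4))
E
```

```text
t: 3.15
position: [0.4511, -0.1137, 0.2355]
eef_rot: [[-0.304, 0.953, 0.0], [0.953, 0.304, -0.0], [-0.0, 0.0, -1.0]]
contact_force: [-0.5, -0.8, 0.5]
finger_gap: 0.401
gripper_force: 0.0
red [287.5 172.6] [280, 165, 16, 16, 161] [ 0.496  -0.1129  0.004 ]
red [225.5 200.3] [213, 188, 26, 26, 543] [ 0.4307 -0.1725  0.004 ]
green [245.5 116.8] [237, 108, 18, 19, 207] [ 0.4238 -0.0625  0.004 ]
```

View pics/w1.png

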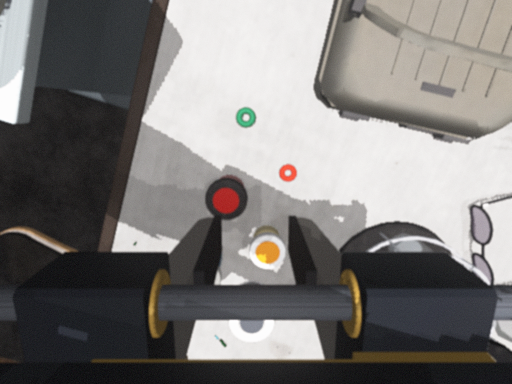

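```bash
python3 -c "
from h import *
go((.4955,-.113,.019),110)"
```

```text
t 3.2 pos [ 0.4509 -0.1131  0.2354] rows [-0.115  0.353  1.804] turn -0.016 q6 -32.0 gap 0.403
```

```bash
python3 -m jog '[[-0.04,0.12,0,0],[-0.08,0.25,0,0],[-0.115,0.353,0.1,0],[-0.115,0.353,0.3,0],[-0.115,0.353,0.5,0],[-0.115,0.353,0.7,0],[-0.115,0.353,0.85,0],[-0.115,0.353,0.95,0]]' >/dev/null
python3 -m jog '[[0,0,0.1,0],[0,0,0.25,0],[0,0,0.45,0],[0,0,0.62,0],[0,0,0.76,0],[0,0,0.83,0],[0,0,0.85,0],[0,0,0.85,0]]'
```

```text
t: 5.2
position: [0.4955, -0.115, 0.0198]
eef_rot: [[-0.298, 0.955, 0.0], [0.955, 0.298, -0.0], [-0.0, 0.0, -1.0]]
contact_force: [-0.1, -0.2, -0.6]
finger_gap: 0.402
gripper_force: 0.0
```

```bash
python3 -m jog '[[0,0,0,0],[0,0,0,0],[0,0,0,0],[0,0,0,0],[0,0,0,0],[0,0,0,0],[0,0,0,0],[0,0,0,0]]' -1 10
python3 -m jog '[[0,0,-0.05,0],[0,0,-0.15,0],[0,0,-0.3,0],[0,0,-0.45,0],[0,0,-0.6,0],[0,0,-0.8,0],[0,0,-0.95,0],[0,0,-1,0]]'
python3 -c "
from h import *
go((.495,-.113,.225),90)
go((.50,.208,.225),90)"
```

```text
t: 6.2
position: [0.4952, -0.115, 0.0195]
eef_rot: [[-0.298, 0.955, -0.0], [0.955, 0.298, -0.0], [0.0, -0.0, -1.0]]
contact_force: [0.2, 0.4, -0.7]
finger_gap: 0.002
gripper_force: 0.0
t: 7.2
position: [0.496, -0.1151, 0.1413]
eef_rot: [[-0.298, 0.955, 0.003], [0.955, 0.298, -0.001], [-0.001, 0.002, -1.0]]
contact_force: [0.3, 0.6, -0.3]
finger_gap: 0.005
gripper_force: 0.0
t 7.2 pos [ 0.496  -0.1151  0.1413] rows [ 0.018 -0.001 -0.698] turn 0.144 q6 -31.0 gap 0.005
t 7.2 pos [ 0.496  -0.1151  0.1413] rows [ 2.56   0.835 -0.699] turn 0.144 q6 -31.0 gap 0.005
```

```bash
python3 - <<'E'
from h import *
for n in('wrist','top'):
  c=env.calibration(n);im=env.get_image(n)
  cv2.imwrite(f'pics/{n}2.png',im[...,::-1])
  for ce,s in blobs(im,(0,140,80),(9,255,255),30): print(n,ce,s,ray(n,ce,.004,c).round(4))
E
```

```text
wrist [254.2 175.3] [244, 165, 22, 22, 296] [ 0.496  -0.1127  0.004 ]
wrist [165.9 213.4] [148, 197, 37, 34, 965] [ 0.4218 -0.1774  0.004 ]
top [307.4 247.5] [303, 244, 11, 8, 51] [ 0.4347 -0.1619  0.004 ]
```

View pics/wrist2.png

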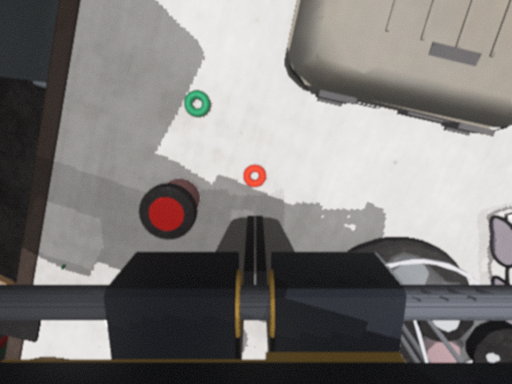

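```bash
python3 - <<'E'
from h import *
for n in('wrist','top','side'):
  c=env.calibration(n);s=env.observe();R=s['eef_rot'];p=s['position']
  for d in(-.002,.017,.15): print(n,d,cv2.projectPoints((p+R[:,2]*d)[None],np.array(c['rvec'],float),np.array(c['tvec'],float),np.array(c['intrinsics']),None)[0].round(1).ravel())
im=env.get_image('side');cv2.imwrite('pics/side2.png',cv2.resize(im[110:310,120:340,::-1],None,fx=3,fy=3))
E
```

```text
wrist -0.002 [253.3 226.8]
wrist 0.017 [253.4 216.3]
wrist 0.15 [253.8 175.2]
top -0.002 [293.1 219.7]
top 0.017 [292.3 220.1]
top 0.15 [287.6 222.6]
side -0.002 [237.1 186.2]
side 0.017 [237.5 195.2]
side 0.15 [239.8 252.5]
```

View pics/side2.png

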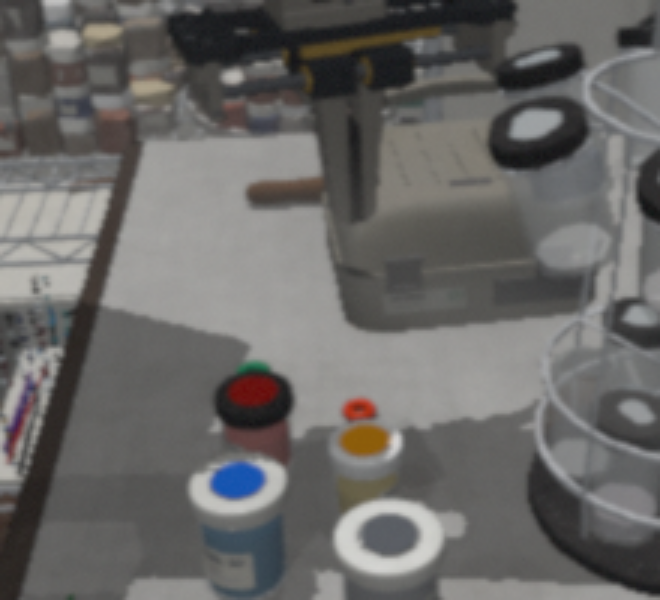

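```bash
python3 -m jog '[[0,0,0,0],[0,0,0.1,0],[0,0,0.3,0],[0,0,0.5,0],[0,0,0.7,0],[0,0,0.85,0],[0,0,0.96,0],[0,0,1,0]]' -0.2 >/dev/null
python3 -m jog '[[0.01,0,0.005,0],[0.01,0,0.005,0],[0.01,0,0.01,0],[0.01,0,0.01,0],[0.01,0,0.016,0],[0.01,0,0.016,0],[0.01,0,0.016,0],[0.01,0,0.016,0]]'
python3 - <<'E'
from h import *
im=env.get_image('side');cv2.imwrite('pics/side3.png',cv2.resize(im[190:270,180:300,::-1],None,fx=5,fy=5))
c=env.calibration('wrist');im=env.get_image('wrist');cv2.imwrite('pics/w3.png',im[...,::-1])
for ce,s in blobs(im,(0,140,80),(9,255,255),30): print(ce,s,ray('wrist',ce,.004,c).round(4))
E
```

```text
t: 9.35
position: [0.4949, -0.1138, 0.0176]
eef_rot: [[-0.298, 0.955, -0.0], [0.955, 0.298, 0.0], [0.0, 0.0, -1.0]]
contact_force: [0.1, -0.5, 0.3]
finger_gap: 0.401
gripper_force: 0.0
[255.6 217.2] [238, 201, 36, 34, 815] [ 0.496  -0.1128  0.004 ]
```

View pics/w3.png

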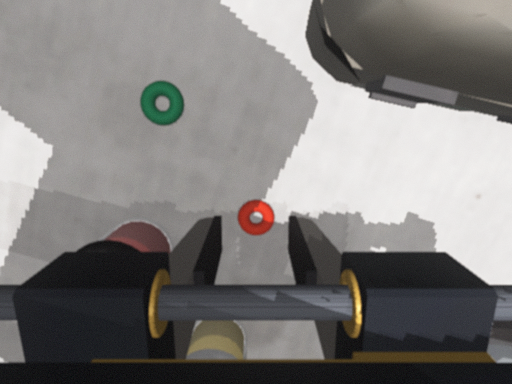

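View pics/side3.png

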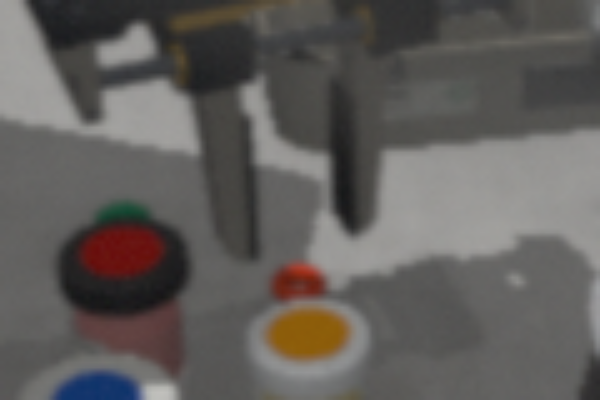

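```bash
python3 -m jog '[[0,0,0.01,0],[0,0,0.02,0],[0,0,0.03,0],[0,0,0.04,0],[0,0,0.05,0],[0,0,0.05,0],[0,0,0.05,0],[0,0,0.05,0]]'
python3 - <<'E'
from h import *
im=env.get_image('side');cv2.imwrite('pics/side4.png',cv2.resize(im[190:270,180:300,::-1],None,fx=5,fy=5))
E
```

```text
t: 10.45
position: [0.4949, -0.1138, 0.0116]
eef_rot: [[-0.298, 0.955, 0.0], [0.955, 0.298, 0.0], [-0.0, 0.0, -1.0]]
contact_force: [0.0, 1.3, -0.0]
finger_gap: 0.4
gripper_force: 0.0
```

View pics/side4.png

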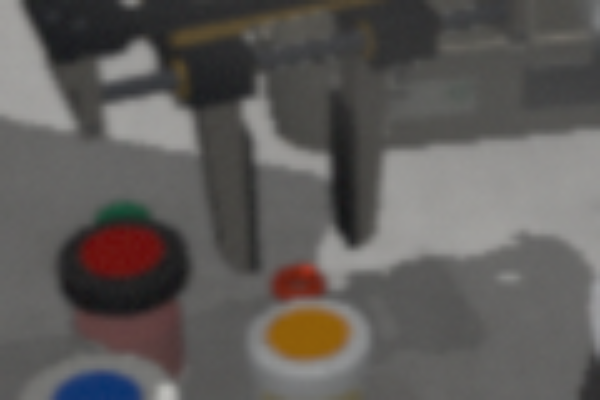

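```bash
python3 -m jog '[[0,0,0.01,0],[0,0,0.02,0],[0,0,0.03,0],[0,0,0.04,0],[0,0,0.05,0],[0,0,0.06,0],[0,0,0.06,0],[0,0,0.06,0]]' | grep -E "pos|force"
python3 - <<'E'
from h import *
im=env.get_image('side');cv2.imwrite('pics/side5.png',cv2.resize(im[190:270,180:300,::-1],None,fx=5,fy=5))
E
```

```text
position: [0.4949, -0.1138, 0.0044]
contact_force: [-0.1, 1.1, 0.7]
gripper_force: 0.0
```

View pics/side5.png

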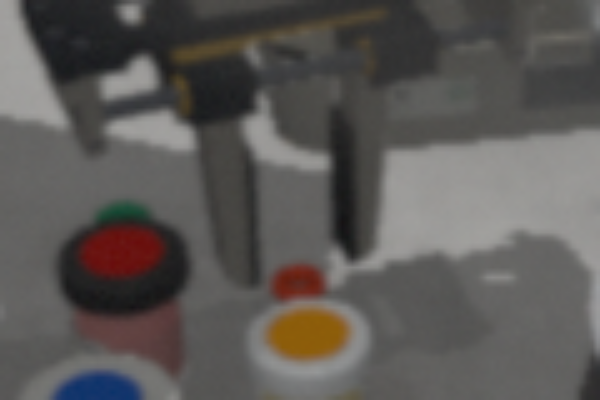

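```bash
python3 -m jog '[[0,0,0.008,0],[0,0,0.016,0],[0,0,0.024,0],[0,0,0.032,0],[0,0,0.04,0],[0,0,0.04,0],[0,0,0.04,0],[0,0,0.04,0]]' | grep -E "pos|force"
```

```text
position: [0.4949, -0.1139, -0.0004]
contact_force: [0.2, 0.1, -0.4]
gripper_force: 0.0
```

```bash
python3 -m jog '[[0,0,0.008,0],[0,0,0.008,0],[0,0,0.016,0],[0,0,0.016,0],[0,0,0.024,0],[0,0,0.024,0],[0,0,0.024,0],[0,0,0.024,0]]' | grep -E "pos|force"
```

```text
position: [0.4949, -0.1138, -0.0033]
contact_force: [0.6, -0.1, 1.1]
gripper_force: 0.0
```

```bash
python3 -m jog '[[0,0,0,0],[0,0,0,0],[0,0,0,0],[0,0,0,0],[0,0,0,0],[0,0,0,0],[0,0,0,0],[0,0,0,0]]' -0.7 8 | grep -E "pos|force|gap"
```

```text
position: [0.4949, -0.1138, -0.0033]
contact_force: [-0.4, -0.4, 0.6]
finger_gap: 0.153
gripper_force: 0.1
```

```bash
python3 - <<'E'
from h import *
c=env.calibration('wrist');im=env.get_image('wrist');cv2.imwrite('pics/w6.png',im[...,::-1])
for ce,s in blobs(im,(0,140,80),(9,255,255),30): print(ce,s,ray('wrist',ce,.004,c).round(4))
s=env.observe();print(s['contact_force'],s['finger_gap'],s['position'],s['eef_rot'][:,2])
E
```

```text
[254.5 229.2] [242, 211, 27, 38, 748] [ 0.4953 -0.1131  0.004 ]
[ 62.2 334.1] [43, 320, 36, 34, 776] [ 0.403  -0.2136  0.004 ]
[ 0.54193347  0.69428708 -0.63588169] 0.1473081254907498 [ 0.4948582  -0.113822   -0.00331458] [-1.77607671e-05  9.35708517e-06 -1.00000000e+00]
```

View pics/w6.png

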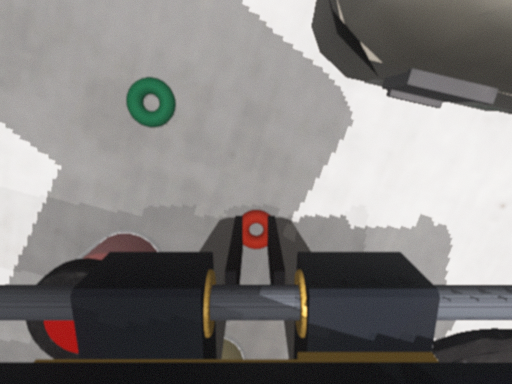

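```bash
python3 - <<'E'
from h import *
c=env.calibration('wrist');s=env.observe();R=s['eef_rot'];p=s['position']
for d in(-.02,-.015,-.012,-.009,-.006,-.003,0,.017): print(d,cv2.projectPoints((p+R[:,2]*d+R[:,0]*.01)[None],np.array(c['rvec'],float),np.array(c['tvec'],float),np.array(c['intrinsics']),None)[0].round(1).ravel())
E
python3 -m jog '[[0,0,0,0],[0,0,0,0],[0,0,0,0],[0,0,0.01,0],[0,0,0.02,0],[0,0,0.03,0],[0,0,0.03,0],[0,0,0.03,0]]' -0.2 | grep -E "pos|force|gap"
```

```text
-0.02 [253.2 220.8]
-0.015 [253.3 217.7]
-0.012 [253.3 215.9]
-0.009 [253.3 214.1]
-0.006 [253.3 212.5]
-0.003 [253.3 210.9]
0 [253.4 209.3]
0.017 [253.4 201.2]
position: [0.4949, -0.1138, -0.0069]
contact_force: [-1.3, 0.4, 0.0]
finger_gap: 0.401
gripper_force: 0.0
```

```bash
python3 -m jog '[[0,0,0.008,0],[0,0,0.008,0],[0,0,0.016,0],[0,0,0.016,0],[0,0,0.024,0],[0,0,0.03,0],[0,0,0.03,0],[0,0,0.03,0]]' | grep -E "pos|force|gap"
python3 -m jog '[[0,0,0.005,0],[0,0,0.005,0],[0,0,0.01,0],[0,0,0.01,0],[0,0,0.015,0],[0,0,0.015,0],[0,0,0.015,0],[0,0,0.015,0]]' | grep -E "pos|force|gap"
```

```text
position: [0.4948, -0.1138, -0.0105]
contact_force: [-0.1, -0.1, -0.4]
finger_gap: 0.4
gripper_force: 0.0
position: [0.4949, -0.1138, -0.0112]
contact_force: [-5.4, 1.0, 19.6]
finger_gap: 0.397
gripper_force: 9.7
```

```bash
python3 -m jog '[[0,0,-0.02,0],[0,0,-0.02,0],[0,0,-0.02,0],[0,0,-0.02,0],[0,0,-0.02,0],[0,0,-0.02,0],[0,0,-0.02,0],[0,0,-0.02,0]]' -1 10 | grep -E "pos|force|gap"
```

```text
position: [0.4951, -0.1139, -0.0098]
contact_force: [0.4, 0.5, 6.1]
finger_gap: 0.223
gripper_force: 10.0
```

```bash
python3 -m jog '[[0,0,-0.05,0],[0,0,-0.15,0],[0,0,-0.3,0],[0,0,-0.45,0],[0,0,-0.6,0],[0,0,-0.78,0],[0,0,-0.92,0],[0,0,-1,0]]' | grep -E "pos|force|gap"
python3 -m jog '[[0,0,-0.1,0],[0,0,-0.22,0],[0,0,-0.36,0],[0,0,-0.5,0],[0,0,-0.64,0.04],[0,0,-0.78,0.08],[0,0,-0.9,0.12],[0,0,-0.95,0.14]]' | grep -E "pos|force|gap"
python3 -c "
from h import *
go((.495,.19,.22),90)"
```

```text
position: [0.4952, -0.1139, 0.1113]
contact_force: [1.1, -0.2, -0.1]
finger_gap: 0.225
gripper_force: 10.0
position: [0.4953, -0.1139, 0.2258]
contact_force: [0.2, -0.1, -0.2]
finger_gap: 0.227
gripper_force: 10.0
t 20.6 pos [ 0.4953 -0.1139  0.2258] rows [2.533 0.015 0.048] turn 0.003 q6 -14.0 gap 0.227
```

```bash
python3 -m jog '[[0.1,0,0,0],[0.22,0,0,0],[0.35,0,0,0],[0.48,0,0,0],[0.6,0,0,0],[0.73,0,0,0],[0.86,0,0,0],[1,0,0,0]]' >/dev/null
python3 -m jog '[[0.12,0,0,0],[0.25,0,0,0],[0.37,0,0,0],[0.5,0,0,0],[0.62,0,0,0],[0.75,0,0,0],[0.87,0,0,0],[0.97,0,0,0]]' >/dev/null
python3 -m jog '[[0.1,0,0,0],[0.2,0,0,0],[0.3,0,0,0],[0.4,0,0,0],[0.5,0,0,0],[0.55,0,0,0],[0.56,0,0,0],[0.56,0,0,0]]'
python3 - <<'E'
from h import *
c=env.calibration('wrist');im=env.get_image('wrist');cv2.imwrite('pics/w7.png',im[...,::-1])
for ce,s in blobs(im,(0,0,0),(180,255,60),600): print(ce,s,ray('wrist',ce,.012,c).round(4))
E
```

```text
t: 23.6
position: [0.4921, 0.1897, 0.2241]
eef_rot: [[-0.009, 1.0, -0.0], [1.0, 0.009, -0.0], [-0.0, -0.0, -1.0]]
contact_force: [-0.5, -0.4, -0.2]
finger_gap: 0.229
gripper_force: 10.0
[ 36.9 103.1] [0, 41, 84, 128, 8204] [0.2389 0.2604 0.012 ]
[301.7 145.1] [277, 132, 50, 27, 1278] [0.5491 0.2148 0.012 ]
[217.3 303.9] [0, 168, 512, 216, 55320] [ 0.4442 -0.0007  0.012 ]
```

View pics/w7.png

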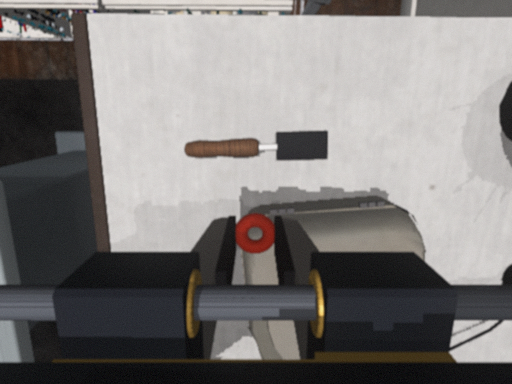

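```bash
python3 - <<'E'
from h import *
c=env.calibration('wrist');im=cv2.imread('pics/w7.png')[...,::-1].copy()
m=cv2.inRange(cv2.cvtColor(im,cv2.COLOR_RGB2HSV),np.array((0,0,0)),np.array((180,255,60)));m[:, :265]=0;m[175:]=0;m[:,340:]=0
cn=max(cv2.findContours(m,0,2)[0],key=cv2.contourArea)
b=cv2.boxPoints(cv2.minAreaRect(cn));P=np.array([ray('wrist',q,.012,c) for q in b]);print('box',P.round(4).tolist(),'c',P.mean(0).round(4),[np.linalg.norm(P[i]-P[i-1]).round(4) for i in range(2)])
# handle direction
hs=cv2.inRange(cv2.cvtColor(im,cv2.COLOR_RGB2HSV),np.array((0,70,30)),np.array((20,255,150)));hs[:,:170]=0;hs[:,262:]=0;hs[:120]=0;hs[175:]=0
M=cv2.moments(hs,True);h=ray('wrist',(M['m10']/M['m00'],M['m01']/M['m00']),.014,c);print('handle',h.round(4),M['m00'])
d=P.mean(0)-h;print('yaw',np.degrees(np.arctan2(d[1],d[0])))
t=cv2.imread('pics/top0.png')[...,::-1].copy();print('top blade',ray('top',(154.6,201.1),.012).round(4))
# bead in tool
s=env.observe();z=s['position'][2]+.011+.003
bl=[x for x in blobs(im,(0,140,80),(9,255,255),300)]
for ce,st in bl:print(ce,st,'tool',(s['eef_rot'].T@(ray('wrist',(st[0]+st[2]/2-.5,st[1]+st[3]/2-.5),z,c)-s['position'])).round(4))
E
```

```text
box [[0.5191, 0.2299, 0.012], [0.5773, 0.2304, 0.012], [0.5792, 0.1994, 0.012], [0.5199, 0.1988, 0.012]] c [0.5488 0.2146 0.012 ] [np.float64(0.0311), np.float64(0.0582)]
handle [0.4548 0.2106 0.014 ] 1049.0
yaw 2.4796105243700484
top blade [0.5472 0.211  0.012 ]
[254.6 232.9] [236, 213, 38, 40, 1065] tool [ 0.0014  0.0007 -0.014 ]
```

```bash
python3 -c "
from h import *
go((.5475,.2118,.003),90)"
```

```text
t 23.65 pos [0.4921 0.1895 0.2241] rows [0.182 0.464 1.842] turn 0.004 q6 20.0 gap 0.229
```

```bash
python3 -m jog '[[0.06,0.12,0,0],[0.12,0.28,0,0],[0.182,0.42,0.1,0],[0.182,0.464,0.3,0],[0.182,0.464,0.5,0],[0.182,0.464,0.72,0],[0.182,0.464,0.9,0],[0.182,0.464,1,0]]' >/dev/null
python3 -m jog '[[0,0,0.15,0],[0,0,0.3,0],[0,0,0.45,0],[0,0,0.6,0],[0,0,0.72,0],[0,0,0.79,0],[0,0,0.82,0],[0,0,0.83,0]]'
python3 -c "
from h import *
go((.5475,.2118,.003),90)"
```

```text
t: 25.65
position: [0.5478, 0.2122, 0.0046]
eef_rot: [[-0.009, 1.0, 0.0], [1.0, 0.009, 0.0], [0.0, 0.0, -1.0]]
contact_force: [0.5, 0.6, -0.4]
finger_gap: 0.232
gripper_force: 10.0
t 25.65 pos [0.5478 0.2122 0.0046] rows [-0.003 -0.003  0.013] turn 0.004 q6 21.0 gap 0.232
```

```bash
python3 -m jog '[[0,0,0.005,0],[0,0,0.01,0],[0,0,0.015,0],[0,0,0.018,0],[0,0,0.018,0],[0,0,0.018,0],[0,0,0.018,0],[0,0,0.018,0]]' | grep -E "pos|force|gap"
```

```text
position: [0.5476, 0.2121, 0.0023]
contact_force: [-0.5, 0.1, -0.2]
finger_gap: 0.232
gripper_force: 10.0
```

```bash
python3 -m jog '[[0,0,0.005,0],[0,0,0.005,0],[0,0,0,0],[0,0,-0.02,0],[0,0,-0.1,0],[0,0,-0.25,0],[0,0,-0.5,0],[0,0,-0.7,0]]' -0.3 | grep -E "pos|force|gap"
python3 -m jog '[[0,0,-0.12,0],[0,0,-0.25,0],[0,0,-0.4,0],[0,0,-0.55,0],[0,0,-0.7,0],[0,0,-0.85,0],[0,0,-0.96,0],[0,0,-1,0]]' 0.6 | grep -E "pos|force|gap"
python3 - <<'E'
from h import *
c=env.calibration('wrist');im=env.get_image('wrist');cv2.imwrite('pics/w8.png',im[...,::-1])
for ce,s in blobs(im,(0,140,80),(9,255,255),100): print(ce,s,ray('wrist',ce,.016,c).round(4))
m=cv2.inRange(cv2.cvtColor(im,cv2.COLOR_RGB2HSV),np.array((0,0,0)),np.array((180,255,60)))
n,_,st,ce=cv2.connectedComponentsWithStats(m)
for i in range(1,n):
  if st[i][4]>500: print(st[i],ce[i].round(0))
go((.548,.1,.224),90); go((.43,-.16,.224),90)
E
```

```text
position: [0.5482, 0.2123, 0.0888]
contact_force: [0.1, 0.6, 0.3]
finger_gap: 0.35
gripper_force: 0.0
position: [0.548, 0.2122, 0.2073]
contact_force: [-0.4, -0.7, -0.8]
finger_gap: 0.799
gripper_force: 0.0
[254.1 167.7] [244, 158, 21, 20, 311] [0.5483 0.2131 0.016 ]
[ 279    0  108   33 3137] [335.  16.]
[    0    21   512   363 54234] [224. 292.]
[ 459   78   53  103 4039] [489. 129.]
[ 230  151   52   29 1015] [256. 165.]
t 28.7 pos [0.5479 0.2123 0.2074] rows [-0.935 -0.008 -0.139] turn 0.004 q6 21.0 gap 0.798
t 28.7 pos [0.5479 0.2123 0.2074] rows [-3.093 -1.011 -0.141] turn 0.004 q6 21.0 gap 0.798
```

```bash
python3 - <<'E'
from h import *
c=env.calibration('wrist')
for uv in [(229.5,150.5),(281.5,150.5),(229.5,179.5),(281.5,179.5)]: print(ray('wrist',uv,.012,c).round(4))
E
python3 -m jog '[[-0.05,0,-0.1,0],[-0.15,-0.05,-0.14,0],[-0.3,-0.15,-0.14,0],[-0.45,-0.25,-0.14,0],[-0.6,-0.35,-0.14,0],[-0.75,-0.42,-0.14,0],[-0.88,-0.45,-0.14,0],[-1,-0.5,-0.14,0]]' >/dev/null
python3 -m jog '[[-0.12,-0.05,0,0],[-0.25,-0.15,0,0],[-0.37,-0.25,0,0],[-0.5,-0.35,0,0],[-0.62,-0.42,0,0],[-0.75,-0.47,0,0],[-0.87,-0.5,0,0],[-1,-0.5,0,0]]' >/dev/null
python3 -m jog '[[-0.12,0,0,0],[-0.25,0,0,0],[-0.37,0,0,0],[-0.5,0,0,0],[-0.62,0,0,0],[-0.75,0,0,0],[-0.87,0,0,0],[-0.9,0,0,0]]' |grep pos
python3 - <<'E'
from h import *
c=env.calibration('wrist');im=env.get_image('wrist');cv2.imwrite('pics/w9.png',im[...,::-1])
for n,lo,hi,z in [('red',(0,140,80),(9,255,255),.056),('amber',(12,130,120),(28,255,255),.051),('blue',(100,130,60),(125,255,255),.068)]:
    for ce,s in blobs(im,lo,hi,100): print(n,ce,s,ray('wrist',ce,z,c).round(4))
E
```

```text
[0.5198 0.2322 0.012 ]
[0.5797 0.2328 0.012 ]
[0.5195 0.1981 0.012 ]
[0.5807 0.1987 0.012 ]
position: [0.4307, -0.1379, 0.2231]
red [253.7 189.4] [240, 176, 28, 28, 607] [ 0.4307 -0.1569  0.056 ]
amber [311. 230.] [300, 219, 23, 23, 429] [ 0.4968 -0.2056  0.051 ]
amber [442.1 306.3] [432, 274, 16, 62, 281] [ 0.6617 -0.3029  0.051 ]
amber [ 65.8 310.6] [62, 283, 11, 53, 270] [ 0.2021 -0.3129  0.051 ]
blue [249.7 275.7] [238, 266, 25, 19, 406] [ 0.427  -0.2546  0.068 ]
```

```bash
python3 -c "
from h import *
go((.43,-.157,.02),90)"
```

```text
t 31.75 pos [ 0.4307 -0.1378  0.2231] rows [-0.16  -0.007  1.692] turn 0.004 q6 -18.0 gap 0.803
```

```bash
python3 -m jog '[[-0.06,0,0,0],[-0.13,0,0.05,0],[-0.16,-0.005,0.18,0],[-0.16,-0.005,0.35,0],[-0.16,-0.005,0.55,0],[-0.16,-0.005,0.72,0],[-0.16,-0.005,0.88,0],[-0.16,-0.005,1,0]]' >/dev/null
python3 -m jog '[[0,0,0.12,0],[0,0,0.26,0],[0,0,0.4,0],[0,0,0.53,0],[0,0,0.63,0],[0,0,0.67,0],[0,0,0.69,0],[0,0,0.69,0]]' | grep -E "pos|force"
python3 -m jog '[[0,0,0,0],[0,0,0,0],[0,0,0,0],[0,0,0,0],[0,0,0,0],[0,0,0,0],[0,0,0,0],[0,0,0,0]]' -1 20 | grep -E "pos|force|gap"
```

```text
position: [0.4305, -0.1562, 0.0205]
contact_force: [0.1, 0.4, -0.7]
gripper_force: 0.0
position: [0.4303, -0.1562, 0.0205]
contact_force: [-2.0, -0.0, 5.2]
finger_gap: 0.512
gripper_force: 20.0
```

```bash
python3 -m jog '[[0,0,-0.05,0],[0,0,-0.15,0],[0,0,-0.28,0],[0,0,-0.43,0],[0.03,0,-0.58,0],[0.1,0,-0.73,0],[0.2,0,-0.88,0],[0.3,0,-1,0]]' | grep -E "pos|force|gap"
python3 -m jog '[[0.1,0,-0.14,0],[0.2,0,-0.29,0],[0.32,0,-0.44,0],[0.45,0,-0.59,0],[0.58,0,-0.72,0],[0.72,0,-0.8,0],[0.86,0,-0.84,0],[1,0,-0.84,0]]' | grep -E "pos|gap"
python3 -m jog '[[0.13,0.05,0,0],[0.26,0.1,0,0],[0.39,0.15,0,0],[0.52,0.2,0,0],[0.65,0.26,0,0],[0.78,0.32,0,0],[0.9,0.38,0,0],[1,0.45,0,0]]' | grep -E "pos|gap"
python3 -m jog '[[0.13,0.06,0,0],[0.26,0.13,0,0],[0.39,0.2,0,0],[0.52,0.27,0,0],[0.65,0.34,0,0],[0.8,0.4,0,0],[0.93,0.45,0,0],[1,0.5,0,0]]' | grep -E "pos|gap"
python3 -c "
from h import *
go((.548,.276,.022),90)"
```

```text
position: [0.4302, -0.1198, 0.142]
contact_force: [-0.1, -0.3, -1.2]
finger_gap: 0.513
gripper_force: 20.0
position: [0.429, 0.0008, 0.242]
finger_gap: 0.511
position: [0.4823, 0.1213, 0.2411]
finger_gap: 0.511
position: [0.541, 0.242, 0.241]
finger_gap: 0.512
t 38.75 pos [0.541 0.242 0.241] rows [0.283 0.061 1.825] turn 0.005 q6 23.0 gap 0.512
```

```bash
python3 -m jog '[[0.1,0.02,0,0],[0.2,0.04,0,0],[0.28,0.06,0.05,0],[0.28,0.06,0.2,0],[0.28,0.06,0.38,0],[0.28,0.06,0.58,0],[0.28,0.06,0.78,0],[0.28,0.06,0.95,0]]' >/dev/null
python3 -m jog '[[0,0,0.15,0],[0,0,0.3,0],[0,0,0.45,0],[0,0,0.6,0],[0,0,0.72,0],[0,0,0.8,0],[0,0,0.84,0],[0,0,0.85,0]]' | grep -E "pos|force|gap"
python3 -m jog '[[0,0,0.01,0],[0,0,0.015,0],[0,0,0.02,0],[0,0,0.025,0],[0,0,0.03,0],[0,0,0.03,0],[0,0,0.03,0],[0,0,0.03,0]]' | grep -E "pos|force|gap"
```

```text
position: [0.5478, 0.2746, 0.0251]
contact_force: [0.1, 0.0, -1.9]
finger_gap: 0.512
gripper_force: 20.0
position: [0.5477, 0.2745, 0.0215]
contact_force: [0.9, 0.4, -0.9]
finger_gap: 0.51
gripper_force: 20.0
```

```bash
python3 -m jog '[[0,0,0.008,0],[0,0,0.008,0],[0,0,0.008,0],[0,0,0,0],[0,0,-0.05,0],[0,0,-0.2,0],[0,0,-0.4,0],[0,0,-0.6,0]]' 0.5 | grep -E "pos|force|gap"
python3 -m jog '[[0,0,-0.14,0],[0,0,-0.28,0],[0,0,-0.44,0],[0,0,-0.6,0],[0,0,-0.76,0],[0,0,-0.9,0],[-0.05,0,-1,0],[-0.15,0,-1,0]]' | grep -E "pos|force|gap"
python3 - <<'E'
from h import *
c=env.calibration('wrist');im=env.get_image('wrist');cv2.imwrite('pics/w10.png',im[...,::-1])
for n,lo,hi,z in [('red',(0,140,80),(9,255,255),.056),('bead',(0,140,80),(9,255,255),.016)]:
    for ce,s in blobs(im,lo,hi,100): print(n,ce,s,ray('wrist',ce,z,c).round(4))
go((.485,-.125,.224),180)
E
```

```text
position: [0.548, 0.2747, 0.0956]
contact_force: [0.1, 0.0, 0.2]
finger_gap: 0.746
gripper_force: 0.0
position: [0.5482, 0.2563, 0.2144]
contact_force: [-0.3, -0.1, -0.2]
finger_gap: 0.75
gripper_force: 0.0
red [253.8 157.3] [239, 143, 30, 30, 703] [0.5482 0.274  0.056 ]
red [253.6 202.6] [245, 194, 18, 19, 234] [0.5484 0.2248 0.056 ]
bead [253.8 157.3] [239, 143, 30, 30, 703] [0.5482 0.2683 0.016 ]
bead [253.6 202.6] [245, 194, 18, 19, 234] [0.5485 0.2133 0.016 ]
t 43.8 pos [0.5477 0.2545 0.2135] rows [-3.158 -0.551 -0.084] turn -0.746 q6 24.0 gap 0.75
```

```bash
python3 -m jog '[[-0.1,-0.05,-0.09,0],[-0.22,-0.1,-0.09,0],[-0.35,-0.15,-0.09,0],[-0.48,-0.2,-0.09,0],[-0.61,-0.25,-0.09,0],[-0.74,-0.3,-0.09,0],[-0.87,-0.35,-0.09,0],[-1,-0.42,-0.09,0]]' 0.3 >/dev/null
python3 -m jog '[[-0.12,-0.02,0,0],[-0.25,-0.04,0,0],[-0.37,-0.06,0,0],[-0.5,-0.08,0,0],[-0.62,-0.1,0,0],[-0.75,-0.1,0,0],[-0.87,-0.1,0,0],[-1,-0.1,0,0]]' >/dev/null
python3 -m jog '[[-0.12,0,0,-0.08],[-0.25,0,0,-0.165],[-0.37,0,0,-0.25],[-0.5,0,0,-0.34],[-0.62,0,0,-0.425],[-0.75,0,0,-0.51],[-0.87,0,0,-0.6],[-1,0,0,-0.685]]'
python3 -c "
from h import *
go((.4965,-.206,.015),180)"
```

```text
t: 46.8
position: [0.4886, -0.105, 0.2243]
eef_rot: [[-0.993, 0.121, -0.0], [0.121, 0.993, 0.0], [0.0, 0.0, -1.0]]
contact_force: [0.2, 0.8, -1.1]
finger_gap: 0.651
gripper_force: 0.0
t 46.8 pos [ 0.4886 -0.105   0.2243] rows [-0.167 -0.827  1.744] turn -0.058 q6 -95.0 gap 0.651
```

```bash
python3 -m jog '[[-0.02,-0.1,0,-0.02],[-0.04,-0.22,0,-0.04],[-0.08,-0.36,0,-0.058],[-0.11,-0.5,0,-0.058],[-0.14,-0.63,0,-0.058],[-0.167,-0.74,0,-0.058],[-0.167,-0.81,0.1,-0.058],[-0.167,-0.827,0.25,-0.058]]' >/dev/null
python3 -m jog '[[0,0,0.15,0],[0,0,0.3,0],[0,0,0.45,0],[0,0,0.6,0],[0,0,0.72,0],[0,0,0.83,0],[0,0,0.93,0],[0,0,1,0]]' | grep -E "pos|force|gap"
python3 -c "
from h import *
go((.4965,-.206,.015),180)"
```

```text
position: [0.4959, -0.205, 0.0736]
contact_force: [0.3, 1.5, -0.3]
finger_gap: 0.65
gripper_force: 0.0
t 48.8 pos [ 0.4959 -0.205   0.0736] rows [-0.005 -0.008  0.488] turn -0.003 q6 -112.0 gap 0.65
```

```bash
python3 -m jog '[[-0.005,-0.008,0.1,0],[-0.005,-0.008,0.2,0],[-0.005,-0.008,0.3,0],[-0.005,-0.008,0.38,0],[-0.005,-0.008,0.44,0],[-0.005,-0.008,0.48,0],[-0.005,-0.008,0.485,0],[-0.005,-0.008,0.485,0]]' | grep -E "pos|force|gap"
python3 -m jog '[[0,0,0,0],[0,0,0,0],[0,0,0,0],[0,0,0,0],[0,0,0,0],[0,0,0,0],[0,0,0,0],[0,0,0,0]]' -1 20 | grep -E "pos|force|gap"
```

```text
position: [0.4967, -0.206, 0.0163]
contact_force: [-0.7, -0.6, 0.0]
finger_gap: 0.65
gripper_force: 0.0
position: [0.4967, -0.2061, 0.0163]
contact_force: [0.9, 0.4, 5.8]
finger_gap: 0.462
gripper_force: 20.0
```

```bash
python3 -m jog '[[0,0,-0.05,0],[0,0,-0.15,0],[0,0,-0.28,0],[0,0,-0.43,0],[0,0,-0.58,0],[0,0,-0.73,0],[0,0,-0.88,0],[0,0,-1,0]]' | grep -E "pos|gap"
python3 -m jog '[[0,0,-0.14,0],[0,0.03,-0.29,0],[0,0.1,-0.44,0],[0,0.18,-0.59,0],[0,0.27,-0.72,0],[0,0.36,-0.8,0],[0,0.48,-0.83,0],[0,0.6,-0.83,0]]' | grep -E "pos|gap"
python3 -m jog '[[0,0.12,0,0.08],[0,0.25,0,0.165],[0,0.38,0,0.25],[0,0.5,0,0.335],[-0.03,0.63,0,0.42],[-0.08,0.75,0,0.505],[-0.14,0.88,0,0.59],[-0.2,1,0,0.67]]' | grep -E "pos|gap|rot"
python3 -c "
from h import *
go((.623,.2164,.017),90)"
```

```text
position: [0.4968, -0.2061, 0.1378]
finger_gap: 0.465
position: [0.4968, -0.1329, 0.2355]
finger_gap: 0.46
position: [0.5212, -0.0129, 0.235]
eef_rot: [[-0.156, 0.988, -0.001], [0.988, 0.156, 0.0], [0.0, -0.001, -1.0]]
finger_gap: 0.461
t 53.8 pos [ 0.5212 -0.0129  0.235 ] rows [1.755 1.138 1.815] turn 0.075 q6 -11.0 gap 0.461
```

```bash
python3 -m jog '[[0.11,0.07,0,0],[0.22,0.14,0,0],[0.33,0.21,0,0],[0.44,0.28,0,0],[0.55,0.35,0,0],[0.66,0.42,0,0],[0.77,0.5,0,0],[0.88,0.57,0,0]]' | grep -E "pos|gap"
python3 -m jog '[[0.11,0.07,0,0.02],[0.22,0.14,0,0.04],[0.35,0.22,0,0.06],[0.48,0.3,0,0.075],[0.6,0.38,0,0.075],[0.72,0.46,0,0.075],[0.82,0.53,0,0.075],[0.875,0.57,0,0.075]]' | grep -E "pos|gap"
python3 -c "
from h import *
go((.623,.2164,.017),90)"
```

```text
position: [0.5726, 0.1021, 0.2357]
finger_gap: 0.461
position: [0.623, 0.2166, 0.2356]
finger_gap: 0.462
t 55.8 pos [0.623  0.2166 0.2356] rows [-0.002 -0.     1.822] turn 0.003 q6 19.0 gap 0.462
```

```bash
python3 -m jog '[[0,0,0.1,0],[0,0,0.22,0],[0,0,0.36,0],[0,0,0.5,0],[0,0,0.63,0],[0,0,0.76,0],[0,0,0.88,0],[0,0,1,0]]' >/dev/null
python3 -m jog '[[0,0,0.14,0],[0,0,0.28,0],[0,0,0.42,0],[0,0,0.55,0],[0,0,0.66,0],[0,0,0.74,0],[0,0,0.79,0],[0,0,0.82,0]]' | grep -E "pos|force"
python3 -m jog '[[0,0,0.005,0],[0,0,0.005,0],[0,0,0.005,0],[0,0,0.005,0],[0,0,0.005,0],[0,0,0.005,0],[0,0,0.005,0],[0,0,0.005,0]]' | grep -E "pos|force"
```

```text
position: [0.6228, 0.2158, 0.0172]
contact_force: [-0.6, -1.0, -1.4]
gripper_force: 20.0
position: [0.6227, 0.2158, 0.0167]
contact_force: [1.5, 0.2, -2.1]
gripper_force: 20.0
```

```bash
python3 -m jog '[[0,0,0.005,0],[0,0,0.005,0],[0,0,0.005,0],[0,0,0,0],[0,0,-0.05,0],[0,0,-0.2,0],[0,0,-0.4,0],[0,0,-0.6,0]]' 0.35 | grep -E "pos|force|gap"
python3 -m jog '[[0,0,-0.14,0],[0,0,-0.28,0],[0,0,-0.44,0],[0,0,-0.6,0],[0,0,-0.76,0],[0,0,-0.9,0],[0,0,-1,0],[0,0,-1,0]]' | grep -E "pos|force|gap"
python3 - <<'E'
from h import *
c=env.calibration('wrist');im=env.get_image('wrist');cv2.imwrite('pics/w11.png',im[...,::-1])
for n,lo,hi,z in [('red',(0,140,80),(9,255,255),.056),('bead',(0,140,80),(9,255,255),.016),('amber',(12,130,120),(28,255,255),.051)]:
    for ce,s in blobs(im,lo,hi,100): print(n,ce,s,ray('wrist',ce,z,c).round(4))
go((.426,-.24,.224),90)
E
```

```text
position: [0.623, 0.2159, 0.0908]
contact_force: [-0.1, 0.5, 0.9]
finger_gap: 0.668
gripper_force: 0.0
position: [0.6232, 0.2159, 0.2098]
contact_force: [0.3, 0.2, -0.2]
finger_gap: 0.679
gripper_force: 0.0
red [178.9 117.4] [164, 102, 31, 32, 784] [0.5481 0.2741 0.056 ]
red [189.4 170.3] [180, 160, 20, 21, 309] [0.5564 0.2204 0.056 ]
bead [178.9 117.4] [164, 102, 31, 32, 784] [0.5391 0.2731 0.016 ]
bead [189.4 170.3] [180, 160, 20, 21, 309] [0.5484 0.2129 0.016 ]
amber [254.1 173.7] [241, 161, 27, 26, 551] [0.6236 0.2162 0.051 ]
amber [415.9 301.6] [409, 278, 13, 53, 225] [0.8137 0.0649 0.051 ]
amber [ 92.3 311.3] [89, 293, 8, 37, 157] [0.4342 0.0503 0.051 ]
t 60.85 pos [0.6227 0.2158 0.2088] rows [-3.79  -1.658 -0.127] turn 0.002 q6 19.0 gap 0.672
```

```bash
python3 -m jog '[[-0.1,-0.04,-0.1,0],[-0.2,-0.08,-0.13,0],[-0.32,-0.14,-0.13,0],[-0.45,-0.2,-0.13,0],[-0.58,-0.26,-0.13,0],[-0.7,-0.31,-0.13,0],[-0.83,-0.36,-0.13,0],[-0.95,-0.415,-0.13,0]]' 0.57 >/dev/null
python3 -m jog '[[-0.12,-0.05,0,0],[-0.24,-0.1,0,0],[-0.36,-0.16,0,0],[-0.48,-0.21,0,0],[-0.6,-0.26,0,0],[-0.72,-0.31,0,0],[-0.84,-0.37,0,0],[-0.95,-0.415,0,0]]' >/dev/null
python3 -m jog '[[-0.12,-0.05,0,0],[-0.24,-0.1,0,0],[-0.36,-0.16,0,0],[-0.48,-0.21,0,0],[-0.6,-0.26,0,0],[-0.72,-0.31,0,0],[-0.84,-0.37,0,0],[-0.95,-0.415,0,0]]' >/dev/null
python3 -m jog '[[-0.12,-0.05,0,-0.05],[-0.24,-0.1,0,-0.1],[-0.36,-0.16,0,-0.15],[-0.48,-0.21,0,-0.2],[-0.6,-0.26,0,-0.25],[-0.72,-0.31,0,-0.3],[-0.84,-0.37,0,-0.35],[-0.94,-0.41,0,-0.373]]' | grep pos
python3 - <<'E'
from h import *
c=env.calibration('wrist');im=env.get_image('wrist')
for ce,s in blobs(im,(100,130,60),(125,255,255),100): print(ce,s,ray('wrist',ce,.068,c).round(4))
go((.4265,-.256,.032),135)
E
```

```text
position: [0.4257, -0.2409, 0.2243]
[244.4 184.3] [231, 172, 27, 26, 557] [ 0.4267 -0.2561  0.068 ]
t 64.9 pos [ 0.4254 -0.2419  0.2244] rows [-0.088 -0.076  1.603] turn 0.002 q6 -75.0 gap 0.785
```

```bash
python3 -m jog '[[-0.05,-0.04,0,0],[-0.088,-0.076,0.05,0],[-0.088,-0.076,0.15,0],[-0.088,-0.076,0.3,0],[-0.088,-0.076,0.45,0],[-0.088,-0.076,0.6,0],[-0.088,-0.076,0.75,0],[-0.088,-0.076,0.9,0]]' >/dev/null
python3 -m jog '[[0,0,0.14,0],[0,0,0.28,0],[0,0,0.42,0],[0,0,0.53,0],[0,0,0.62,0],[0,0,0.68,0],[0,0,0.7,0],[0,0,0.7,0]]' | grep -E "pos|force|gap"
python3 -m jog '[[0,0,0,0],[0,0,0,0],[0,0,0,0],[0,0,0,0],[0,0,0,0],[0,0,0,0],[0,0,0,0],[0,0,0,0]]' -1 20 | grep -E "pos|force|gap"
python3 -m jog '[[0,0,-0.05,0],[0,0,-0.15,0],[0,0,-0.28,0],[0,0,-0.43,0],[0,0,-0.58,0],[0,0,-0.73,0],[0,0,-0.88,0],[0,0,-1,0]]' | grep -E "pos|gap|force"
python3 -c "
from h import *
go((.621,.286,.25),135)"
```

```text
position: [0.4274, -0.254, 0.0324]
contact_force: [-0.3, -0.1, 0.3]
finger_gap: 0.782
gripper_force: 0.0
position: [0.4275, -0.2541, 0.0325]
contact_force: [-0.9, -2.2, 5.5]
finger_gap: 0.56
gripper_force: 20.0
position: [0.4275, -0.254, 0.154]
contact_force: [-0.2, 0.1, -1.3]
finger_gap: 0.557
gripper_force: 20.0
t 68.9 pos [ 0.4275 -0.254   0.154 ] rows [ 2.038  4.323 -0.801] turn 0.0 q6 -76.0 gap 0.557
```

```bash
python3 -m jog '[[0.02,0.03,-0.12,0],[0.06,0.1,-0.25,0],[0.11,0.2,-0.4,0],[0.17,0.33,-0.54,0],[0.23,0.46,-0.66,0],[0.29,0.6,-0.75,0],[0.35,0.73,-0.8,0],[0.41,0.865,-0.8,0]]' | grep -E "pos|gap"
python3 -m jog '[[0.05,0.11,0,0],[0.1,0.22,0,0],[0.155,0.33,0,0],[0.205,0.43,0,0],[0.255,0.54,0,0],[0.305,0.65,0,0],[0.355,0.76,0,0],[0.41,0.865,0,0]]' | grep -E "pos|gap"
python3 -m jog '[[0.05,0.11,0,0],[0.1,0.22,0,0],[0.155,0.33,0,0],[0.205,0.43,0,0],[0.255,0.54,0,0],[0.305,0.65,0,0],[0.355,0.76,0,0],[0.41,0.865,0,0]]' >/dev/null
python3 -m jog '[[0.05,0.11,0,0],[0.1,0.22,0,0],[0.155,0.33,0,0],[0.205,0.43,0,0],[0.255,0.54,0,0],[0.305,0.65,0,0],[0.355,0.76,0,0],[0.41,0.865,0,0]]' | grep -E "pos|gap"
python3 -c "
from h import *
go((.621,.2865,.034),135)"
```

```text
position: [0.4664, -0.1445, 0.2485]
finger_gap: 0.557
position: [0.5047, -0.0366, 0.2483]
finger_gap: 0.56
position: [0.5818, 0.1799, 0.2483]
finger_gap: 0.557
t 72.9 pos [0.5818 0.1799 0.2483] rows [0.397 0.86  1.786] turn 0.0 q6 -28.0 gap 0.557
```

```bash
python3 -m jog '[[0.05,0.11,0,0],[0.1,0.22,0,0],[0.155,0.34,0,0],[0.215,0.47,0,0],[0.28,0.6,0,0],[0.34,0.73,0,0],[0.38,0.82,0,0],[0.397,0.86,0,0]]' >/dev/null
python3 -m jog '[[0,0,0.08,0],[0,0,0.2,0],[0,0,0.34,0],[0,0,0.48,0],[0,0,0.62,0],[0,0,0.76,0],[0,0,0.9,0],[0,0,1,0]]' | grep -E "pos|gap"
python3 -m jog '[[0,0,0.12,0],[0,0,0.26,0],[0,0,0.4,0],[0,0,0.52,0],[0,0,0.63,0],[0,0,0.71,0],[0,0,0.76,0],[0,0,0.785,0]]' | grep -E "pos|force"
python3 -c "
from h import *
go((.621,.2863,.033),135)"
```

```text
position: [0.6204, 0.2855, 0.127]
finger_gap: 0.559
position: [0.6208, 0.2857, 0.0339]
contact_force: [0.2, -0.4, -1.6]
gripper_force: 20.0
t 75.9 pos [0.6208 0.2857 0.0339] rows [0.002 0.005 0.008] turn 0.0 q6 -20.0 gap 0.558
```

```bash
python3 -m jog '[[0,0,0.004,0],[0,0,0.008,0],[0,0,0.01,0],[0,0,0.01,0],[0,0,0.01,0],[0,0,0.01,0],[0,0,0.01,0],[0,0,0.01,0]]' | grep -E "pos|force"
python3 -m jog '[[0,0,0,0],[0,0,0,0],[0,0,0,0],[0,0,0,0],[0,0,-0.05,0],[0,0,-0.2,0],[0,0,-0.4,0],[0,0,-0.6,0]]' 0.42 | grep -E "pos|force|gap"
python3 -m jog '[[0,0,-0.14,0],[0,0,-0.28,0],[0,0,-0.44,0],[0,0,-0.6,0],[0,0,-0.76,0],[0,0,-0.9,0],[0,0,-1,0],[0,0,-1,0]]' | grep -E "pos|force|gap"
python3 - <<'E'
from h import *
c=env.calibration('wrist');im=env.get_image('wrist');cv2.imwrite('pics/w12.png',im[...,::-1])
for n,lo,hi,z in [('red',(0,140,80),(9,255,255),.056),('bead',(0,140,80),(9,255,255),.016),('amber',(12,130,120),(28,255,255),.051),('blue',(100,130,60),(125,255,255),.068)]:
    for ce,s in blobs(im,lo,hi,100): print(n,ce,s,ray('wrist',ce,z,c).round(4))
E
```

```text
position: [0.6207, 0.2856, 0.0329]
contact_force: [-0.6, 0.9, -1.1]
gripper_force: 20.0
position: [0.621, 0.2858, 0.1071]
contact_force: [0.2, -0.0, 0.1]
finger_gap: 0.711
gripper_force: 0.0
position: [0.6211, 0.2859, 0.226]
contact_force: [0.1, -0.3, -0.5]
finger_gap: 0.71
gripper_force: 0.0
red [197.1 131. ] [183, 116, 29, 31, 694] [0.5481 0.274  0.056 ]
red [168.6 164.9] [159, 156, 20, 19, 286] [0.551  0.2254 0.056 ]
bead [197.1 131. ] [183, 116, 29, 31, 694] [0.5452 0.2673 0.016 ]
bead [168.6 164.9] [159, 156, 20, 19, 286] [0.5483 0.2131 0.016 ]
amber [212.2 214.4] [200, 203, 25, 24, 453] [0.6238 0.2162 0.051 ]
amber [ 86. 307.] [80, 276, 15, 60, 324] [0.5962 0.0194 0.051 ]
amber [424.3 313.3] [420, 291, 10, 45, 226] [0.8976 0.3084 0.051 ]
blue [251.4 173.7] [238, 161, 27, 27, 559] [0.6197 0.2838 0.068 ]
```

View pics/w12.png

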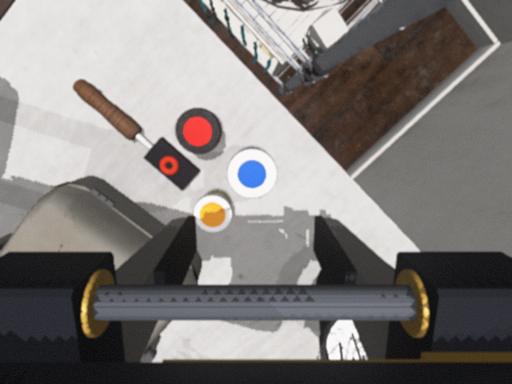

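The picture shows the bead (169,165) in the middle of the blade, with red (197,131), amber (212,214) and blue (251,174) all standing in place. The gaps measure 18–21 mm.

```bash
python3 -c "
from plant import env
print(env.job_done())"
```

```text
the job is handed in; nothing more can be done
None
```

The job is handed in at about 79 s: the bead lies flat about 2 mm from the blade's centre, and the red, amber and blue jars stand in place with gaps of 18–21 mm by the wrist camera; I did not re-measure the paddle, grey jar or green bead at the end.

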